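# Press the loose inlay flush in order

### The arm

A 6-joint arm with a two-finger parallel gripper is mounted at the origin on a cart in front of the work surface, level with it; the furniture and walls round the work are solid. World frame = base frame: x ahead of the robot, y to its left, z up, the work surface at z = 0. Lengths are in mm, angles in degrees, forces in N, time in s.
With the tool pointing down it reaches from about 300 to 850 mm from the base axis. Payload 4.2 kg.
Tool frame: the origin (TCP) lies on the centre line of the jaws, within the pads' length; the fingertips stand 11 mm ahead of it and the grasp point (between the pads) lies 8 mm behind it; z points along the fingers, y is the direction in which the jaws open and shut (so a half turn about z gives the same grasp; the last joint's range is limited). The gripper opens to 91 mm and grips with 3 to 60 N. Pads are 32 mm wide; open, the fingers measure 118 mm over their backs; the gripper's body (76 mm by 178 mm) begins 60 mm behind the grasp point.
Start: joints at [-72.88, 18.312, 89.639, -0, 72.044, -1.146], TCP at [180.224, -546.042, 224.976] pointing down, gripper open.
Joint ranges: [-177.97, 177.97], [-48.28, 115.42], [12.27, 149.76], [-77.06, 257.06], [2.81, 150.46], [-146.56, 146.56]. Speed limits (degrees/s): [147.25, 147.25, 180, 180, 180, 180].

### API

Orientations are given as [roll, pitch, yaw] about the fixed x, y, z axes, in that order (R = Rz(yaw) Ry(pitch) Rx(roll)).
In Python, from workcell import env, grab_frame gives the robot as it stands. The module is installed in compiled form; this text tells all that it offers.
- The arm moves only by the tool arm_command, never from a script. Its argument "series" is one flat list of numbers, 6 for each row, row after row: the shift along the world's x, y, z each as a share of 400 mm, from -1 to 1, then the turn, a rotation vector about the world's x, y, z each as a share of 45 degrees, from -1 to 1. A call has 1 to 20 rows; each row shifts and turns the commanded pose from where the row before left it; what a row does not reach is not made up. A row lasts 1/12 s, in which the tool goes at most 41.7 mm and 7.16 degrees, less where a joint would pass 70% of its speed; a pose out of reach is approached as far as the arm can. A call with a number of a shift or a turn outside -1 to 1 is refused whole. A call with a gripper value outside its range is refused whole. "hand" is the opening, from 0 (shut) to 1 (fully open), set as the call begins (left out, the last holds). The fingers move at their own pace and stop on an object; "newtons" is the grip in N (left out, the last holds). Time passes only in rows, so rows that do not move let the fingers close. It gives the time, the measured TCP pose, the force and the opening at its end, in the units of the state.
- env.state(): the state, without advancing time (a new reading comes with each control period).
- grab_frame(name): name is "scene" or "top" or "wrist"; returns a dict with "frame" (480x640x3 uint8, red, green, blue), "intrinsics" (3x3 intrinsics, pixels), "R" (3x3) and "t" (3): a world point X has camera coordinates R X + t; the wrist camera has in their place "tool_from_camera" (4x4, takes a point from camera to tool coordinates, whose origin is the TCP and whose axes are the flange's). Camera axes: x right, y down, z forward; pixel columns grow to the right and rows downward; lengths in mm; the calibration is good to about 2 mm. A picture is of the moment at which its call begins: read the wrist's pose just before it. There is no depth.
- env.job_done(): hands the job in, once; it reports no verdict.
The state is a dict: "time_s": time; "qpos": joint angles; "qvel": joint speeds; "effort": joint torques, N m; "ee_pos": TCP position; "ee_rot": TCP orientation; "force": force on the tool from outside, world axes, zero at the start; "torque": the same for the moment, N m; "gripper_width": finger opening in mm.
Only numpy, scipy, OpenCV 4.12 (cv2) and the standard library are available. Lean on these libraries where they do the work, as an engineer would, in place of code of your own. Each camera call takes 0.05 s, during which the arm holds its last target.

### The job

Three loose pieces of inlay have to go back into their glue bed in the dark panel: with a light touch of the fingertips, gently press down first the disc, then the square, then the long strip, each until its top is flush with the panel before you go on to the next. Leave the cross standing proud as it is, and do not pick up or shift any of the things lying about.

Things in the scene. Friction and masses are not known exactly. Their poses are not given: they have to be found in the camera images.
- panel_face (a point): Centre of the upper face of the dark wooden panel, 180 (its x) x 240 (its y) x 24 mm, fixed flat on the bench; z points up out of the face, 24 mm above the bench. Four pieces of light wood inlay are let into it, one near each corner, their centres 50 mm in x and 70 mm in y from this point; which shape is in which place differs from time to time.
- disc_top (a point): Centre of the top face of the inlay piece shaped as a round disc, 46 mm across; z up. Its level top stands 6 to 8 mm above the panel face at the start.
- disc (a joint): How far the disc has gone down into the panel, m: 0 = 8 mm proud of the face, 0.008 = flush, 0.0095 = it stops, 1.5 mm below flush. It starts at 0 to 0.002. It slides straight down against about 4 N of steady drag (a little more when pushed fast), has no spring and stays where it is left.
- square_top (a point): Centre of the top face of the inlay piece shaped as a square piece, 44 x 44 mm, edges along its x and y; z up. Its level top stands 6 to 8 mm above the panel face at the start.
- square (a joint): How far the square has gone down into the panel, m: 0 = 8 mm proud of the face, 0.008 = flush, 0.0095 = it stops, 1.5 mm below flush. It starts at 0 to 0.002. It slides straight down against about 4 N of steady drag (a little more when pushed fast), has no spring and stays where it is left.
- strip_top (a point): Centre of the top face of the inlay piece shaped as a long strip, 28 mm wide and 76 mm long, its length along its own y; z up. Its level top stands 6 to 8 mm above the panel face at the start.
- strip (a joint): How far the strip has gone down into the panel, m: 0 = 8 mm proud of the face, 0.008 = flush, 0.0095 = it stops, 1.5 mm below flush. It starts at 0 to 0.002. It slides straight down against about 4 N of steady drag (a little more when pushed fast), has no spring and stays where it is left.
- cross_top (a point): Centre of the top face of the inlay piece shaped as a cross (plus shape), arms 18 mm wide, 56 mm from end to end; z up. Its level top stands 6 to 8 mm above the panel face at the start.
- cross (a joint): How far the cross has gone down into the panel, m: 0 = 8 mm proud of the face, 0.008 = flush, 0.0095 = it stops, 1.5 mm below flush. It starts at 0 to 0.002. It slides straight down against about 4 N of steady drag (a little more when pushed fast), has no spring and stays where it is left.
- eraser: Small cream eraser, 22 x 13 x 13 mm, lying loose on the middle of the panel; origin at the centre of its underside; not part of the work.
- masking_tape: Loose roll of masking tape, 100 mm across, 25 mm high, on the bench right of the panel; origin at the centre of its underside; not part of the work.
- weight: Dark red cloth-covered paperweight, 48 x 68 x 35 mm, loose, right of the panel; origin at the centre of its underside; not part of the work.
- lidded_pot: Small white lidded pot, 40 mm across, 22 mm high, loose, left of the panel; origin at the centre of its underside; not part of the work.
- loupe: Black folding loupe, 34 x 46 x 13 mm, loose, left of the panel; origin at the centre of its underside; not part of the work.
- wood_bar: Beech bar, 32 x 98 x 18 mm, loose, left of the panel; origin at the centre of its underside; not part of the work.

How it is judged:
By the outcome, as a careful person would: the job done as asked, in the order asked, and still so for the second after the job is handed in, with the robot touching nothing.
It also fails if it takes over 38 s, if anything falls off the work surface, if the arm or the gripper's body presses on something with over 40 N, if the wrist force passes 120 N, or if a joint passes its speed limit or range.

## Working session

There is one attempt and no reset: what is moved stays moved. The work goes in short steps, Python scripts to look and compute and a tool call to move; the robot and the scene stay as the last step left them, time stands still between calls to the robot, and variables do not carry over. Pictures are saved under pics/ and viewed, and the job is handed in when it is done.

Besides the shell and the picture viewer there is one more tool, called after "Call:" as name(argument=value, ...) on one line, values as JSON. arm_command: Moves the arm, as the interface text tells. Shift numbers are shares of 400 mm and turn numbers shares of 45 degrees, none past 1 either way. Its arguments: {"type":"object","properties":{"series":{"type":"array"},"hand":{"type":"number"},"newtons":{"type":"number"}},"required":["series"]}

```bash
mkdir -p pics
python3 - <<'E'
from workcell import env, grab_frame
import cv2,pickle
print(env.state())
for n in ("top","scene"):
    f=grab_frame(n); pickle.dump(f,open(n+".pkl","wb")); cv2.imwrite(f"pics/{n}0.png",f["frame"][:,:,::-1]); print(n,f["intrinsics"],f["R"],f["t"])
E
```

```text
{'time_s': 0.0, 'qpos': array([-7.28780903e+01,  1.83504093e+01,  8.97058510e+01, -3.62985346e-03,
        7.20432880e+01, -1.14450714e+00]), 'qvel': array([ 0.02451742, -0.04060924, -0.02760789,  0.07997141, -0.02570797,
        0.06644186]), 'effort': array([-6.44116408e-04, -4.12462199e+01, -2.31972224e+01,  7.27024348e-02,
        4.55275190e-02, -1.43076863e-04]), 'ee_pos': array([ 180.07949489, -545.56680465,  224.13637027]), 'ee_rot': array([-1.79900403e+02,  1.46201695e-03,  1.82675402e+01]), 'force': array([0.59485204, 0.0861766 , 0.78763694]), 'torque': array([ 0.05577639, -0.04753752, -0.02426802]), 'gripper_width': 91.1125495234479}
top [[558.01857281   0.         319.60986034]
 [  0.         558.01857281 240.90032833]
 [  0.           0.           1.        ]] [[ 0.01230115 -0.99990147  0.00676257]
 [-0.98109487 -0.01337553 -0.19306465]
 [ 0.19313608 -0.00425981 -0.98116273]] [ 114.57511931  492.74786369 1314.62382092]
scene [[599.16372587   0.         328.61903434]
 [  0.         599.16372587 227.43298481]
 [  0.           0.           1.        ]] [[-0.71587911 -0.69814221 -0.01070316]
 [-0.53049963  0.55381622 -0.64176143]
 [ 0.45396832 -0.45374558 -0.76682965]] [ 433.6604936   236.11137796 1217.42010491]
```

View pics/top0.png

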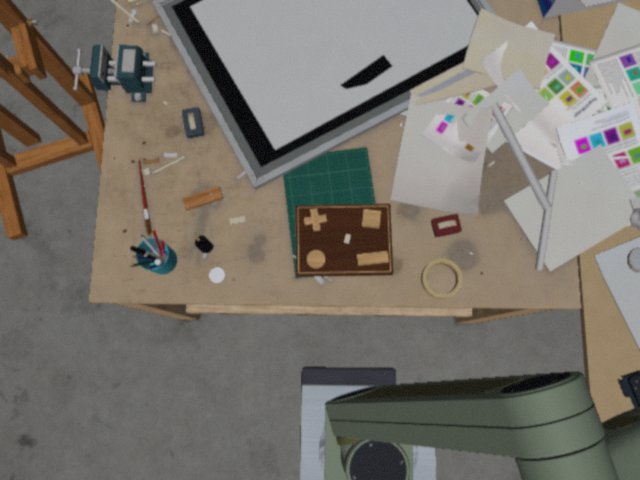

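View pics/scene0.png

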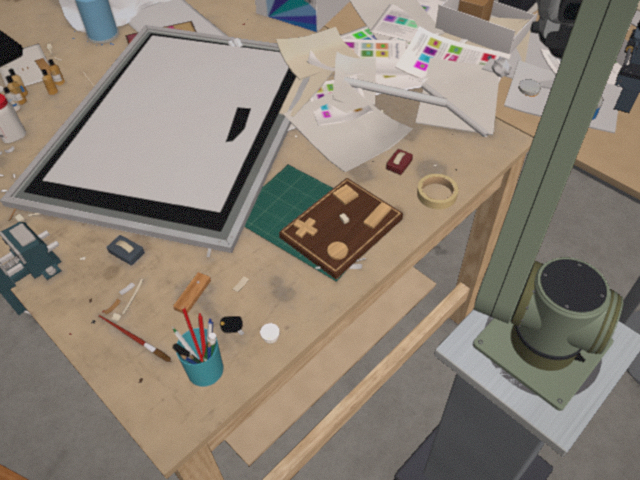

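The top view (up = +x, left = +y) shows the disc at (316,259), the strip at (372,259), the square at (371,218), the cross at (315,218) and the eraser at (347,239). I'll enlarge it for closer readings.

Run:
```python
import cv2
im=cv2.imread("pics/top0.png")[198:282,288:400]
cv2.imwrite("pics/topc.png",cv2.resize(im,None,fx=7,fy=7,interpolation=cv2.INTER_CUBIC))
im=cv2.imread("pics/scene0.png")[170:285,270:415]
cv2.imwrite("pics/scenec.png",cv2.resize(im,None,fx=5,fy=5,interpolation=cv2.INTER_CUBIC))
```

```text
(no output)
```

View pics/topc.png

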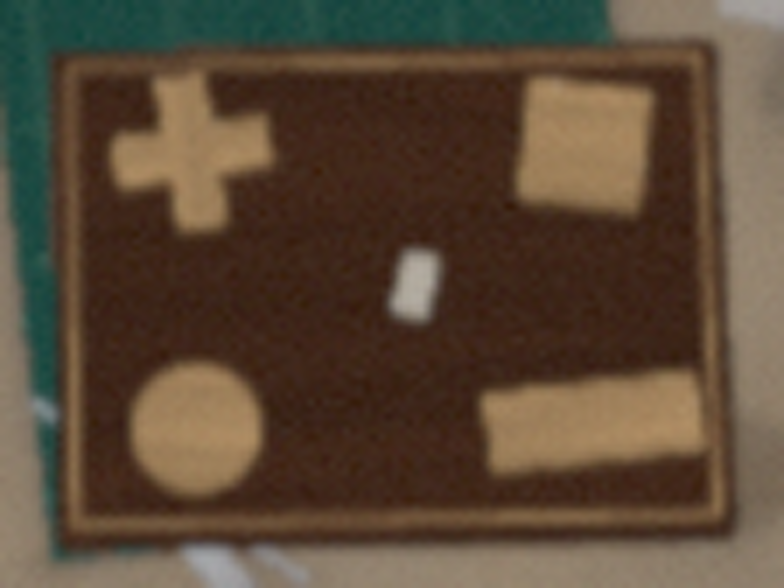

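View pics/scenec.png

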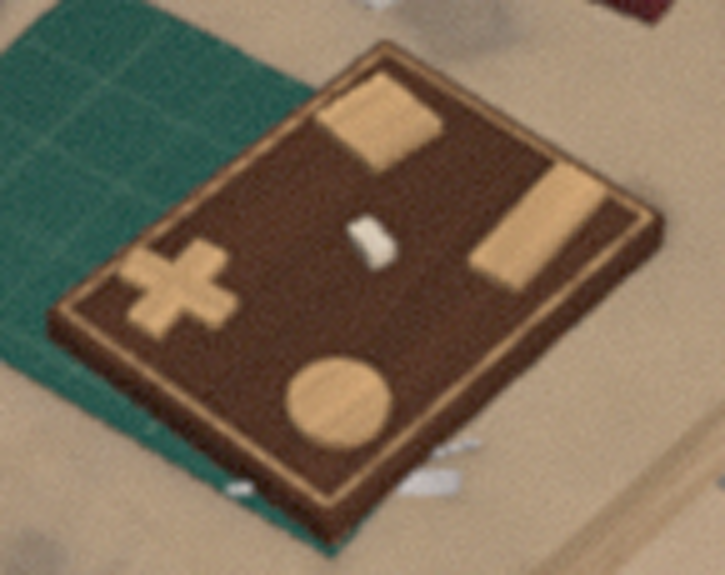

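```bash
cat > h.py <<'E'
import pickle,numpy as np
def ray(f,u,v,z):
    K,R,t=f["intrinsics"],f["R"],f["t"]
    C=-R.T@t; d=R.T@np.linalg.inv(K)@np.array([u,v,1.]); return C+d*(z-C[2])/d[2]
E
python3 - <<'E'
from h import *
np.set_printoptions(precision=1,suppress=True)
T=pickle.load(open("top.pkl","rb"));S=pickle.load(open("scene.pkl","rb"))
tp=lambda x,y,z:ray(T,288+(x+.5)/7-.5,198+(y+.5)/7-.5,z)
sp=lambda x,y,z:ray(S,270+(x+.5)/5-.5,170+(y+.5)/5-.5,z)
for n,a in dict(panelcorn=[(55,55),(715,42),(735,538),(65,543)]).items():
    p=[tp(*q,24) for q in a]; print(n,np.array(p),np.mean(p,0))
print("scene panel",np.array(p:=[sp(*q,24) for q in [(50,315),(386,42),(662,215),(333,535)]]),np.mean(p,0))
print("disc",tp(196,428,31),sp(339,402,31))
q=[(527,78),(653,92),(640,215),(517,198)];p=np.array([tp(*c,31) for c in q]);print("sq",p,p.mean(0))
q=[(481,392),(697,370),(705,453),(491,474)];p=np.array([tp(*c,31) for c in q]);print("strip",p,p.mean(0))
print("strip ang",np.degrees(np.arctan2(*(p[0]-p[1])[1::-1])))
print("cross",tp(192,152,31),"eraser",tp(415,285,37))
print("scene sq",sp(380,120,31),"strip",sp(537,222,31))
E
```

```text
panelcorn [[586.  182.8  24. ]
 [594.1 -54.6  24. ]
 [414.3 -59.5  24. ]
 [409.5 175.6  24. ]] [501.   61.1  24. ]
scene panel [[584.7 183.1  24. ]
 [593.3 -52.5  24. ]
 [420.6 -59.   24. ]
 [404.9 182.   24. ]] [500.9  63.4  24. ]
disc [449.8 130.2  31. ] [449.8 131.4  31. ]
sq [[578.   13.7  31. ]
 [573.5 -31.3  31. ]
 [528.4 -26.3  31. ]
 [534.   17.4  31. ]] [553.5  -6.6  31. ]
strip [[463.9  30.2  31. ]
 [472.8 -45.9  31. ]
 [443.3 -48.4  31. ]
 [434.8  26.7  31. ]] [453.7  -9.3  31. ]
strip ang 96.66100451146734
cross [549.2 133.   31. ] eraser [500.8  53.9  37. ]
scene sq [554.6  -6.8  31. ] strip [456.5 -10.   31. ]
```

Run:
```python
from h import *
import cv2
np.set_printoptions(precision=0,suppress=True)
T=pickle.load(open("top.pkl","rb"));S=pickle.load(open("scene.pkl","rb"))
P=lambda f:f["intrinsics"]@np.c_[f["R"],f["t"]]
for a,b in [((540,270),(490,132)),((548,180),(447,100)),((492,105),(352,85))]:
    X=cv2.triangulatePoints(P(T),P(S),np.array(a,float),np.array(b,float))[:,0];X=X[:3]/X[3]
    q=P(T)@np.r_[X,1];print(X,q[:2]/q[2])
```

```text
[ 425. -415.   47.] [540. 271.]
[ 641. -485.    1.] [555. 190.]
[ 852. -332.   25.] [495. 109.]
```

Call:
arm_command(hand=0, newtons=10, series=[0.035,0.08,0,0,0,0.092,0.035,0.08,0,0,0,0.092,0.035,0.08,0,0,0,0.092,0.035,0.08,0,0,0,0.092,0.035,0.08,0,0,0,0.092,0.035,0.08,0,0,0,0.092,0.035,0.08,0,0,0,0.092,0.035,0.08,0,0,0,0.092,0.035,0.08,0,0,0,0.092,0.035,0.08,0,0,0,0.092,0.035,0.08,0,0,0,0.092,0.035,0.08,0,0,0,0.092,0.035,0.08,0,0,0,0.092,0.035,0.08,0,0,0,0.092,0.035,0.08,0,0,0,0.092,0.035,0.08,0,0,0,0.092,0.035,0.08,0,0,0,0.092,0.035,0.08,0,0,0,0.092,0.035,0.08,0,0,0,0.092,0,0,0,0,0,0])

```text
time_s: 1.77
ee_pos: [448.3, 66.6, 224.7]
ee_rot: [179.9, -0.1, 97.3]
force: [0.7, -0.2, 0.3]
gripper_width: 0.5
```

Run:
```python
from workcell import env, grab_frame
import cv2,pickle
s=env.state();print(s)
f=grab_frame("wrist"); f["s"]=s; pickle.dump(f,open("w1.pkl","wb")); cv2.imwrite("pics/w1.png",f["frame"][:,:,::-1]); print(f["intrinsics"],f["tool_from_camera"])
```

```text
{'time_s': 1.7667, 'qpos': array([  6.89509466,   7.23777899, 104.53138922,   0.15387758,
        68.13042327,  -0.48364512]), 'qvel': array([-4.30352403, -1.83558472,  2.91749561, -4.09986467,  2.2700459 ,
        0.10241953]), 'effort': array([ 1.17099725e+00, -2.94919932e+01, -2.23412454e+01,  3.19677154e-01,
        5.44805720e-02, -1.40719651e-02]), 'ee_pos': array([448.29034743,  66.60900893, 224.66906018]), 'ee_rot': array([ 1.79898460e+02, -1.42051808e-01,  9.73216721e+01]), 'force': array([ 0.74760512, -0.15443609,  0.26554859]), 'torque': array([-0.0187203 , -0.0980671 , -0.01335351]), 'gripper_width': 0.4740729556554849}
[[395.84854517   0.         320.36562295]
 [  0.         395.84854517 237.46451988]
 [  0.           0.           1.        ]] [[-9.09204435e-04 -9.62388969e-01 -2.71673786e-01  7.64603399e+01]
 [ 9.99998431e-01 -1.28807335e-03  1.21625491e-03 -8.20383461e-01]
 [-1.52044607e-03 -2.71672254e-01  9.62388630e-01 -1.60388344e+02]
 [ 0.00000000e+00  0.00000000e+00  0.00000000e+00  1.00000000e+00]]
```

View pics/w1.png

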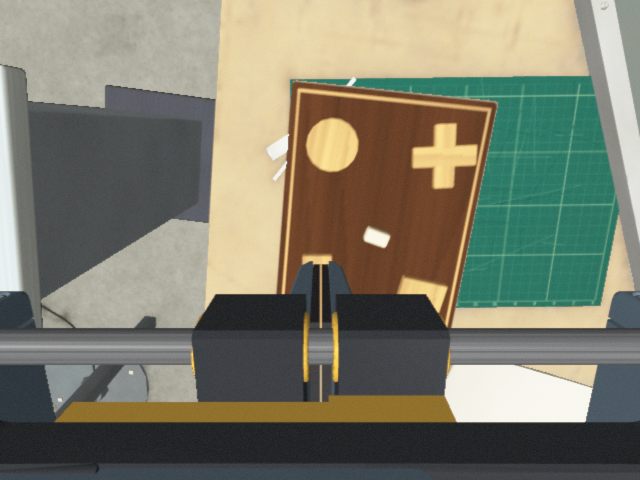

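Call:
arm_command(series=[0,0,-0.0425,0,0,0,0,0,-0.0425,0,0,0,0,0,-0.0425,0,0,0,0,0,-0.0425,0,0,0,0,0,-0.0425,0,0,0,0,0,-0.0425,0,0,0,0,0,-0.0425,0,0,0,0,0,-0.0425,0,0,0,0,0,-0.0425,0,0,0,0,0,-0.0425,0,0,0,0,0,0,0,0,0,0,0,0,0,0,0,0,0,0,0,0,0])

```text
time_s: 2.9
ee_pos: [446.6, 61.4, 55.7]
ee_rot: [179.9, 0.0, 96.9]
force: [0.7, 0.3, 0.5]
gripper_width: 0.3
```

Run:
```python
from workcell import env, grab_frame
import cv2,pickle
s=env.state();print(s["ee_pos"],s["ee_rot"],s["force"],s["qvel"])
f=grab_frame("wrist"); f["s"]=s; pickle.dump(f,open("w2.pkl","wb")); cv2.imwrite("pics/w2.png",f["frame"][:,:,::-1])
```

```text
[446.55836831  61.41371962  55.70087153] [1.79944284e+02 7.89168298e-03 9.68647015e+01] [0.72621506 0.32912963 0.53979318] [ 0.36760965 -0.60692827 -0.64066394  0.15449546 -0.19524522 -0.07184784]
```

View pics/w2.png

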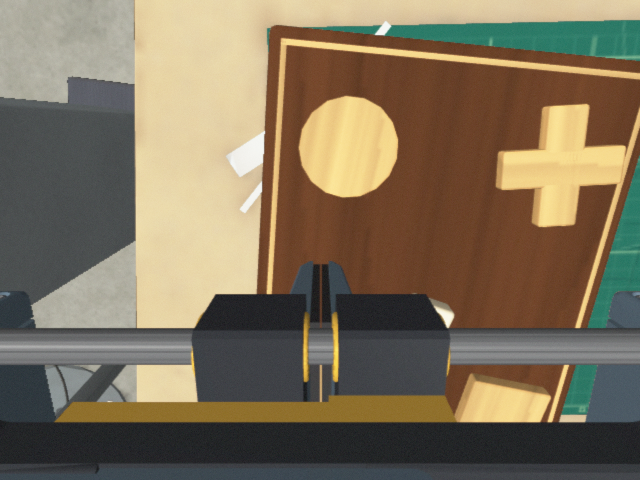

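Call:
arm_command(series=[0,0,-0.00625,0,0,0,0,0,-0.00625,0,0,0,0,0,-0.00625,0,0,0,0,0,-0.00625,0,0,0,0,0,-0.00625,0,0,0,0,0,-0.00625,0,0,0,0,0,0,0,0,0,0,0,0,0,0,0,0,0,0,0,0,0])

```text
time_s: 3.7
ee_pos: [446.3, 62.0, 39.9]
ee_rot: [180.0, 0.0, 96.9]
force: [1.0, 0.0, 0.3]
gripper_width: 0.5
```

Run:
```python
from h import *
from scipy.spatial.transform import Rotation as R
for n,u,v in (("w2",348,147),("w1",332,145),("w2",561.,166)):
    f=pickle.load(open(n+".pkl","rb"));s=f["s"]
    M=np.eye(4);M[:3,:3]=R.from_euler("xyz",s["ee_rot"],degrees=True).as_matrix();M[:3,3]=s["ee_pos"]
    W=np.linalg.inv(M@f["tool_from_camera"]);g=dict(intrinsics=f["intrinsics"],R=W[:3,:3],t=W[:3,3])
    print(n,ray(g,u,v,31))
```

```text
w2 [450.54452511 129.46962424  31.        ]
w1 [450.66198585 128.15840489  31.        ]
w2 [549.65683261 132.65012218  31.        ]
```

Call:
arm_command(series=[0,0,-0.005,0,0,0,0,0,-0.005,0,0,0,0,0,0,0,0,0,0,0,0,0,0,0])

```text
time_s: 4.03
ee_pos: [446.1, 61.9, 35.8]
ee_rot: [-180.0, -0.0, 96.9]
force: [-0.1, -0.4, -0.2]
gripper_width: 0.6
```

Call:
arm_command(series=[0,0,-0.00125,0,0,0,0,0,0,0,0,0,0,0,0,0,0,0])

```text
time_s: 4.28
ee_pos: [446.3, 61.9, 35.5]
ee_rot: [180.0, 0.0, 96.9]
force: [-0.6, 0.0, 0.4]
gripper_width: 0.4
```

Call:
arm_command(series=[0,0,-0.00125,0,0,0,0,0,0,0,0,0,0,0,0,0,0,0])

```text
time_s: 4.53
ee_pos: [446.3, 62.0, 35.3]
ee_rot: [180.0, 0.0, 96.9]
force: [-1.3, 0.5, 4.4]
gripper_width: 0.6
```

Call:
arm_command(series=[0,0,-0.00125,0,0,0,0,0,0,0,0,0,0,0,0,0,0,0])

```text
time_s: 4.78
ee_pos: [446.3, 62.0, 35.3]
ee_rot: [180.0, 0.0, 96.9]
force: [-1.6, 0.2, 9.7]
gripper_width: 0.5
```

Call:
arm_command(series=[0,0,0.01,0,0,0,0,0,0.01,0,0,0,0,0,0.01,0,0,0,0,0,0.00875,0,0,0,0.0025,0.0425,0,0,0,0,0.0025,0.0425,0,0,0,0,0.0025,0.0425,0,0,0,0,0.0025,0.0425,0,0,0,0,0,0,0,0,0,0,0,0,0,0,0,0,0,0,0,0,0,0,0,0,-0.005,0,0,0,0,0,-0.005,0,0,0,0,0,-0.005,0,0,0,0,0,0,0,0,0,0,0,0,0,0,0])

```text
time_s: 6.12
ee_pos: [450.1, 129.6, 43.8]
ee_rot: [-180.0, 0.0, 96.9]
force: [-0.2, -0.6, -1.1]
gripper_width: 0.4
```

Call:
arm_command(series=[0,0,-0.00125,0,0,0,0,0,-0.00125,0,0,0,0,0,-0.00125,0,0,0,0,0,-0.00125,0,0,0,0,0,-0.00125,0,0,0,0,0,-0.00125,0,0,0,0,0,-0.00125,0,0,0,0,0,-0.00125,0,0,0,0,0,-0.00125,0,0,0,0,0,-0.00125,0,0,0])

```text
time_s: 6.95
ee_pos: [450.3, 130.0, 39.0]
ee_rot: [180.0, -0.0, 96.9]
force: [-0.8, 0.2, 4.0]
gripper_width: 0.6
```

Call:
arm_command(series=[0,0,-0.00125,0,0,0,0,0,-0.00125,0,0,0,0,0,-0.00125,0,0,0,0,0,-0.00125,0,0,0,0,0,-0.00125,0,0,0,0,0,-0.00125,0,0,0,0,0,-0.00125,0,0,0,0,0,-0.00125,0,0,0,0,0,0,0,0,0,0,0,0,0,0,0,0,0,0,0,0,0,0,0,0,0,0,0])

```text
time_s: 7.95
ee_pos: [450.3, 130.0, 35.3]
ee_rot: [180.0, -0.0, 96.9]
force: [-0.3, -0.7, 7.2]
gripper_width: 0.1
```

Run:
```python
from workcell import env
s=env.state();print(s["ee_pos"],s["force"])
```

```text
[450.26841133 129.99839748  35.26711187] [-0.32320679 -0.72824445  7.23155174]
```

Call:
arm_command(series=[0,0,0.025,0,0,0,0,0,0.025,0,0,0,0,0,0.025,0,0,0,0,0,0.025,0,0,0,0.0325,-0.0425,0,0,0,0,0.0325,-0.0425,0,0,0,0,0.0325,-0.0425,0,0,0,0,0.0325,-0.0425,0,0,0,0,0.0325,-0.0425,0,0,0,0,0.0325,-0.0425,0,0,0,0,0.0325,-0.0425,0,0,0,0,0.0325,-0.0425,0,0,0,0,0,0,0,0,0,0,0,0,0,0,0,0,0,0,0,0,0,0])

```text
time_s: 9.2
ee_pos: [553.3, -5.6, 74.4]
ee_rot: [-179.9, -0.0, 96.9]
force: [-0.3, 0.6, -0.4]
gripper_width: 0.6
```

Run:
```python
from workcell import env, grab_frame
import cv2,pickle
s=env.state();print(s["ee_pos"],s["ee_rot"],s["force"],s["qvel"])
f=grab_frame("wrist"); f["s"]=s; pickle.dump(f,open("w3.pkl","wb")); cv2.imwrite("pics/w3.png",f["frame"][:,:,::-1])
```

```text
[553.26580907  -5.64395358  74.36785689] [-1.79904418e+02 -3.35574565e-02  9.69150912e+01] [-0.2633186   0.58003948 -0.44162753] [ 0.75103636 -0.52072382  0.42138943 -0.08722608 -0.00712619 -0.00336767]
```

View pics/w3.png

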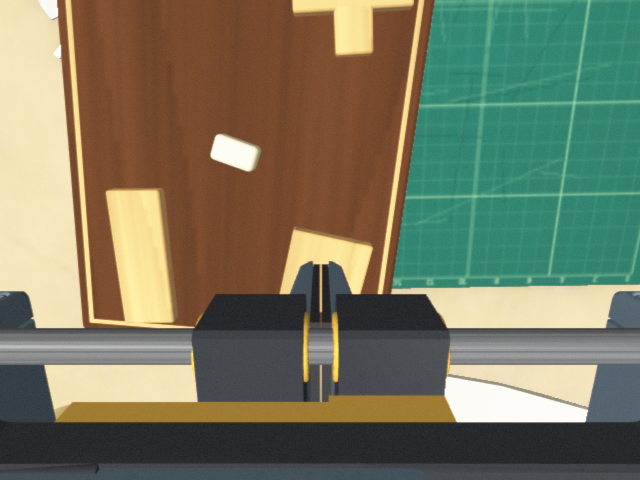

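Call:
arm_command(series=[0,0,-0.0155,0,0,0,0,0,-0.0155,0,0,0,0,0,-0.0155,0,0,0,0,0,-0.0155,0,0,0,0,0,-0.0155,0,0,0,0,0,0,0,0,0,0,0,0,0,0,0,0,0,0,0,0,0])

```text
time_s: 9.92
ee_pos: [554.2, -6.0, 43.9]
ee_rot: [-180.0, -0.0, 96.9]
force: [-0.4, -0.4, -0.1]
gripper_width: 0.7
```

Call:
arm_command(series=[0,0,-0.00125,0,0,0,0,0,-0.00125,0,0,0,0,0,-0.00125,0,0,0,0,0,-0.00125,0,0,0,0,0,-0.00125,0,0,0,0,0,-0.00125,0,0,0,0,0,-0.00125,0,0,0,0,0,-0.00125,0,0,0,0,0,-0.00125,0,0,0,0,0,-0.00125,0,0,0])

```text
time_s: 10.75
ee_pos: [554.3, -6.1, 39.0]
ee_rot: [180.0, 0.0, 96.9]
force: [-0.3, 0.1, 3.2]
gripper_width: 0.5
```

Call:
arm_command(series=[0,0,-0.00125,0,0,0,0,0,-0.00125,0,0,0,0,0,-0.00125,0,0,0,0,0,-0.00125,0,0,0,0,0,-0.00125,0,0,0,0,0,-0.00125,0,0,0,0,0,-0.00125,0,0,0,0,0,-0.00125,0,0,0,0,0,0,0,0,0,0,0,0,0,0,0,0,0,0,0,0,0,0,0,0,0,0,0])

```text
time_s: 11.75
ee_pos: [554.3, -6.1, 35.3]
ee_rot: [180.0, 0.0, 96.9]
force: [-1.4, -1.1, 6.2]
gripper_width: 0.8
```

Run:
```python
from h import *
from workcell import env
from scipy.spatial.transform import Rotation as R
s=env.state();print(s["ee_pos"],s["force"])
f=pickle.load(open("w3.pkl","rb"));s=f["s"]
M=np.eye(4);M[:3,:3]=R.from_euler("xyz",s["ee_rot"],degrees=True).as_matrix();M[:3,3]=s["ee_pos"]
W=np.linalg.inv(M@f["tool_from_camera"]);g=dict(intrinsics=f["intrinsics"],R=W[:3,:3],t=W[:3,3])
p=np.array([ray(g,*q,31) for q in [(108,190),(161,188),(175,320),(124,322)]]);print(p,p.mean(0))
```

```text
[554.26551434  -6.05255227  35.29566325] [-1.36552896 -1.08545475  6.15030231]
[[438.20468601  25.29978213  31.        ]
 [465.42247072  29.62229797  31.        ]
 [474.15941137 -45.15045031  31.        ]
 [445.3653981  -49.88367542  31.        ]] [455.78799155 -10.0280114   31.        ]
```

Call:
arm_command(series=[0,0,0.0225,0,0,0,0,0,0.02,0,0,0,0,0,0.02,0,0,0,-0.03125,-0.01,0,0,0,0,-0.03125,0,0,0,0,0,-0.03125,0,0,0,0,0,-0.03125,0,0,0,0,0,-0.03125,0,0,0,0,0,-0.03125,0,0,0,0,0,-0.03125,0,0,0,0,0,-0.03125,0,0,0,0,0,0,0,0,0,0,0,0,0,0,0,0,0,0,0,0,0,0,0,0,0,0,0,0,0,0,0])

```text
validation failed for argument at $.se...
```

Run:
```python
from workcell import env, grab_frame
import cv2,pickle
s=env.state();print(s["ee_pos"],s["ee_rot"],s["force"])
f=grab_frame("wrist"); f["s"]=s; pickle.dump(f,open("w4.pkl","wb")); cv2.imwrite("pics/w4.png",f["frame"][:,:,::-1])
```

```text
[554.26551434  -6.05255227  35.29566325] [1.79982402e+02 3.41620474e-03 9.69266535e+01] [-1.36552896 -1.08545475  6.15030231]
```

View pics/w4.png

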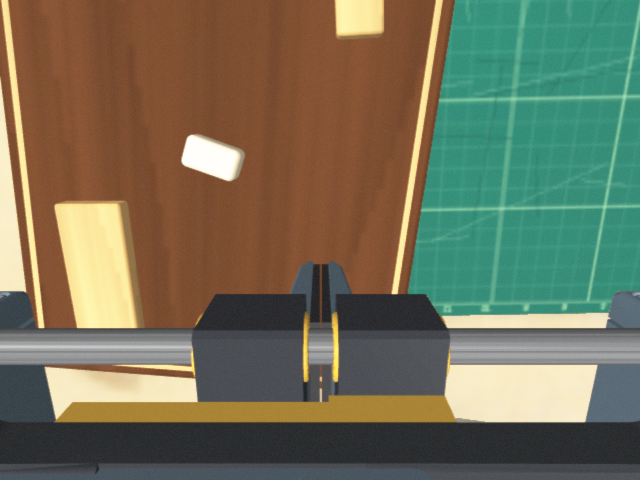

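The move was refused and the arm is still on the square (same pose). The error text is cut off, but my guess is that I miscounted the zeros at the end. I'll send it again in shorter form.

Call:
arm_command(series=[0,0,0.0225,0,0,0,0,0,0.02,0,0,0,0,0,0.02,0,0,0,-0.03125,-0.01,0,0,0,0,-0.03125,0,0,0,0,0,-0.03125,0,0,0,0,0,-0.03125,0,0,0,0,0,-0.03125,0,0,0,0,0,-0.03125,0,0,0,0,0,-0.03125,0,0,0,0,0,-0.03125,0,0,0,0,0,0,0,0,0,0,0,0,0,0,0,0,0])

```text
time_s: 12.88
ee_pos: [454.6, -10.0, 60.6]
ee_rot: [179.9, 0.0, 96.9]
force: [0.6, -0.3, 0.2]
gripper_width: 0.1
```

Run:
```python
from workcell import env, grab_frame
import cv2,pickle
s=env.state();print(s["time_s"],s["ee_pos"],s["ee_rot"],s["force"])
for n in ("wrist","scene"):
    f=grab_frame(n); im=f["frame"][:,:,::-1]
    if n=="scene": im=cv2.resize(im[150:300,250:430],None,fx=4,fy=4,interpolation=cv2.INTER_CUBIC)
    cv2.imwrite(f"pics/{n}5.png",im)
```

```text
12.8833 [454.60000803 -10.03193893  60.61112593] [1.79908243e+02 1.25521431e-02 9.69229680e+01] [ 0.64525714 -0.28813291  0.22192147]
```

View pics/wrist5.png

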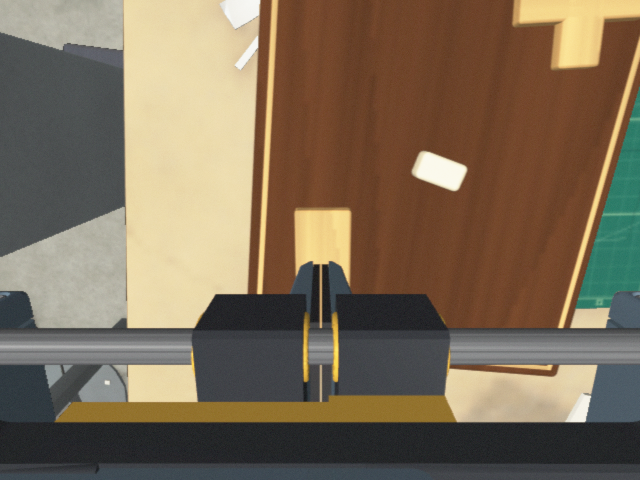

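View pics/scene5.png

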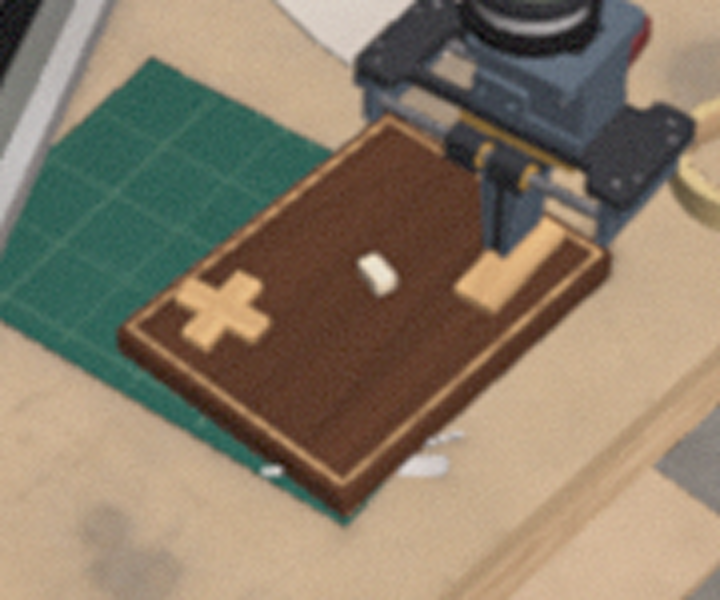

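The eraser and cross are where they were. The disc and square can no longer be seen above the face, and the fingertips are lined up on the strip. Next I press the strip.

Call:
arm_command(series=[0,0,-0.01,0,0,0,0,0,-0.01,0,0,0,0,0,-0.01,0,0,0,0,0,-0.01,0,0,0,0,0,0,0,0,0,0,0,0,0,0,0])

```text
time_s: 13.48
ee_pos: [454.0, -10.0, 43.5]
ee_rot: [-179.9, -0.0, 96.9]
force: [0.2, 0.9, 0.1]
gripper_width: 0.4
```

Call:
arm_command(series=[0,0,-0.00125,0,0,0,0,0,-0.00125,0,0,0,0,0,-0.00125,0,0,0,0,0,-0.00125,0,0,0,0,0,-0.00125,0,0,0,0,0,-0.00125,0,0,0,0,0,-0.00125,0,0,0,0,0,-0.00125,0,0,0,0,0,-0.00125,0,0,0,0,0,-0.00125,0,0,0])

```text
time_s: 14.32
ee_pos: [454.4, -10.1, 39.0]
ee_rot: [180.0, 0.0, 96.9]
force: [-0.2, 0.0, 3.9]
gripper_width: 0.5
```

Call:
arm_command(series=[0,0,-0.00125,0,0,0,0,0,-0.00125,0,0,0,0,0,-0.00125,0,0,0,0,0,-0.00125,0,0,0,0,0,-0.00125,0,0,0,0,0,-0.00125,0,0,0,0,0,-0.00125,0,0,0,0,0,-0.00125,0,0,0,0,0,0,0,0,0,0,0,0,0,0,0,0,0,0,0,0,0,0,0,0,0,0,0])

```text
time_s: 15.32
ee_pos: [454.4, -10.0, 35.3]
ee_rot: [180.0, 0.0, 96.9]
force: [0.0, 0.4, 6.7]
gripper_width: 0.5
```

Call:
arm_command(series=[0,0,0.02,0,0,0,0,0,0.05,0,0,0,0,0,0.08,0,0,0,0,0,0.08,0,0,0,0,0,0.08,0,0,0,0,0,0.08,0,0,0,0,-0.05,0.02,0,0,0,0,-0.05,0,0,0,0,0,-0.05,0,0,0,0,0,-0.05,0,0,0,0,0,0,0,0,0,0,0,0,0,0,0,0,0,0,0,0,0,0])

```text
time_s: 16.4
ee_pos: [453.8, -89.5, 198.8]
ee_rot: [-180.0, -0.0, 96.9]
force: [-0.3, 0.4, -0.0]
gripper_width: 0.5
```

Run:
```python
from workcell import env, grab_frame
import cv2,numpy as np
s=env.state();print(s["time_s"],s["ee_pos"],s["force"],abs(s["qvel"]).max())
f=grab_frame("scene")["frame"][:,:,::-1]; a=cv2.resize(f[150:300,250:430],None,fx=4,fy=4,interpolation=cv2.INTER_CUBIC)
cv2.imwrite("pics/s6.png",a)
cv2.imwrite("pics/w6.png",grab_frame("wrist")["frame"][:,:,::-1])
cv2.imwrite("pics/t6.png",grab_frame("top")["frame"][:,:,::-1])
```

```text
16.4 [453.83118311 -89.54149994 198.79641187] [-0.30711304  0.38187398 -0.0198144 ] 0.8655871849140633
```

View pics/s6.png

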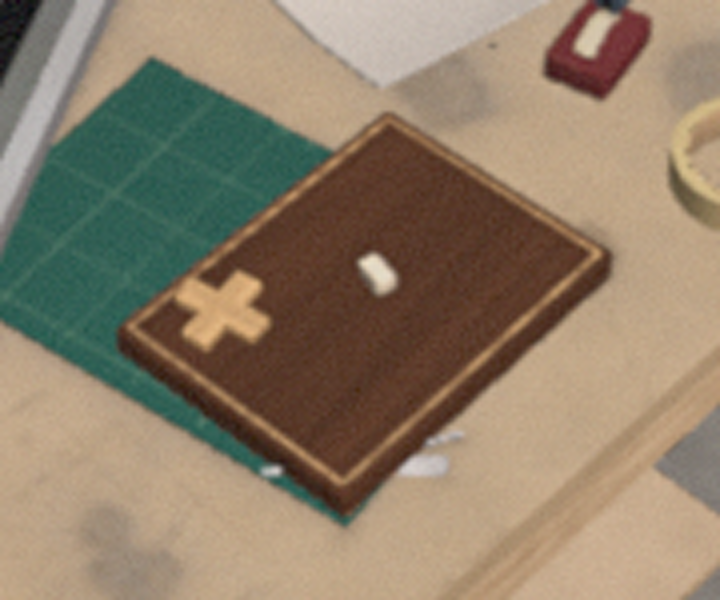

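View pics/w6.png

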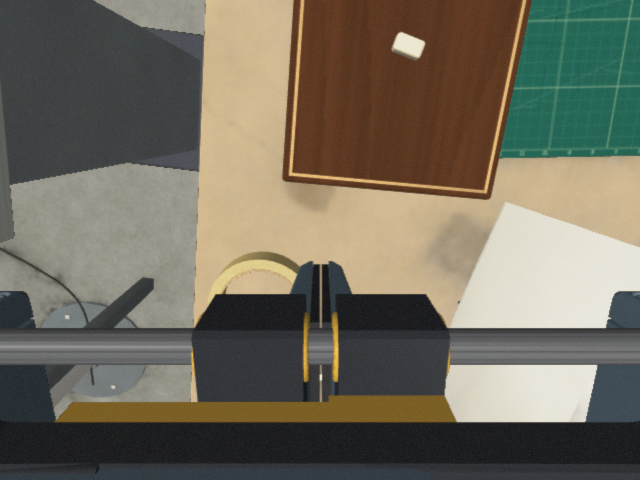

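View pics/t6.png

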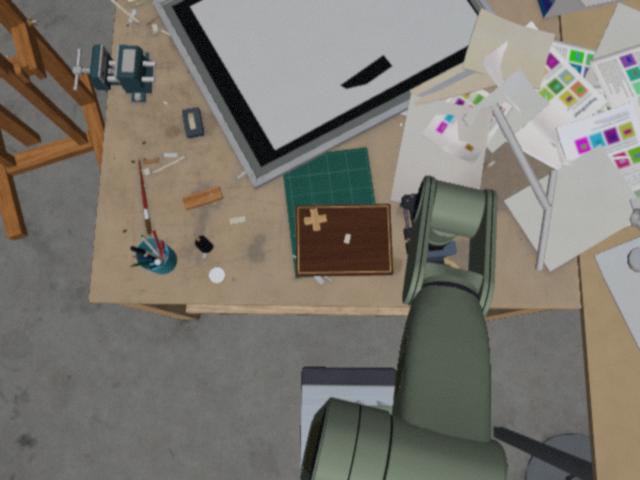

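Run:
```python
from workcell import env
print(env.job_done()); print(env.state()["time_s"])
```

```text
the job is handed in; nothing more can be done
None
the job is handed in; nothing more can be done
```

I pressed the disc, then the square, then the strip down to the panel face with closed fingertips, and handed the job in at about 16.5 s with the arm clear.

- **Height reference:** I first touched the bare panel lightly, up to about 10 N, and the tool height there read 35.3 mm.
- **Depth:** each of the three presses ended at that same 35.3 mm reading. I stopped there and did not push any piece down to its end stop.
- **Force:** the reading was 3–4 N while each piece moved and 6–7 N at the final hold. That is slightly above the stated 4 N drag and not fully explained; it may be sensor noise or light contact with the panel.
- **Last pictures:** none of the three pieces shows above the face any more. The simulator draws the panel over them, so I can't tell flush from a few tenths of a millimetre low by sight. The flush result therefore rests on the tool height.
- **Everything else:** the cross still stands proud, and the eraser and the objects left of the panel look unmoved. The tape and paperweight were partly hidden by the arm in the last top picture. The other views show them, but I didn't compare their positions with the start.
- **Refused move:** one move call was rejected, probably because I miscounted its numbers. The arm did not move, and I sent a corrected one.

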